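Shut the butter box and tuck its lid under the lip

ROBOT

A 7-joint arm with a two-finger parallel gripper is mounted at the origin on a cart in front of the work surface, level with it; the furniture and walls round the work are solid. World frame = base frame: x ahead of the robot, y to its left, z up, the work surface at z = 0. Lengths are in m, angles in degrees, forces in N, time in s.
With the tool pointing down it reaches from about 0.35 to 0.9 m from the base axis. Payload 8.1 kg.
Tool frame: the origin (TCP) lies midway between the tips of the shut fingers; the grasp point (between the pads) lies 19 mm behind it (r.grip_depth is the distance from the TCP to the grasp point, in m); x points along the fingers, y is the direction in which the jaws open and shut, and the axes are right-handed (so a half turn about x gives the same grasp; the last joint's range is limited). The gripper opens to 85 mm and grips with 20 to 120 N. Pads are 22 mm wide; open, the fingers measure 114 mm over their backs; the gripper's body (76 mm by 85 mm) begins 54 mm behind the grasp point. The pads swing forward as they close: fully open they stand 13 mm farther back than shut.
Start: joints at [64.939, 24.895, 1.432, 90.138, -0.665, 64.973, -4.303], TCP at [0.205, -0.59, 0.231] pointing down, gripper open.
Joint ranges: [-149.89, 149.89], [-25.12, 119.58], [-72.63, 75.52], [4.76, 147.25], [-75.54, 255.54], [6.69, 114.76], [-157.13, 157.13]. Speed limits (degrees/s): [127.2, 127.2, 172.46, 172.46, 180, 180, 180].

INTERFACE

Orientations are given as a 3x3 rotation matrix whose columns are the frame's x, y, z axes.
In Python, from plant import r gives the robot as it stands.
- The arm moves only by the tool send_rows, never from a script. Its argument "increments" is a list that holds one entry, the list of rows, each a list of 6 numbers: the shift along the tool's x, y, z in cm, then the turn, a rotation vector about the tool's x, y, z in degrees. In form: [[[tx, ty, tz, rx, ry, rz], ...]]. A call has 1 to 5 rows; each row is the pose to reach, as a shift and turn from the pose measured when the call began, along the tool's axes at that moment; what a row does not reach only later rows make up. A row lasts 1/12 s, in which the tool goes at most 41.7 mm and 7.16 degrees, less where a joint would pass 70% of its speed; a pose out of reach is approached as far as the arm can. A call with a gripper value outside its range is refused whole. "gripper" is the finger opening in cm, from 0 to 8.54, set as the call begins (left out, the last holds). The fingers move at their own pace and stop on an object; the grip force is fixed at half the most. Time passes only in rows, so rows that repeat a pose let the fingers close. It gives the time, the measured TCP pose, the force and the opening at its end, in the units of the state.
- r.read_state(): the state, without advancing time (a new reading comes with each control period).
- r.get_image(name): name is "scene" or "top" or "wrist"; returns (picture, depth): 400x640x3 uint8, red, green, blue; 400x640 float32, m along the optical axis (not along the pixel's ray), 0 where there is no reading.
- r.camera_model(name): a dict with "fx", "fy", "cx", "cy" (pixels), "k1" (the pictures are not rectified: a ray, as slopes to the right and down, at radius r is drawn at 1 + k1 r^2 times it, then the intrinsics apply), "position" and "orientation" of the camera in the world. Camera axes: x right, y up, looking along -z (the intrinsics and any distortion apply to the point x, -y, -z); pixel columns grow to the right and rows downward; lengths in m; the calibration is good to about 2 mm. A picture is of the moment at which its call begins: read the wrist's pose just before it. camera_model takes no time and is no camera call; for the wrist camera it gives the pose at the moment of the call.
- r.hand_in(): hands the job in, once; it reports no verdict.
The state is a dict: "time_s": time; "joint_positions": joint angles; "qd": joint speeds; "effort": joint torques, N m; "tcp_pos": TCP position; "eef_rot": TCP orientation; "wrist_force": force on the tool from outside, world axes, zero at the start; "wrist_torque": the same for the moment, N m; "grip_width": finger opening in m.
Only numpy, scipy, OpenCV 4.12 (cv2) and the standard library are available. Lean on these libraries where they do the work, as an engineer would, in place of code of your own. Each camera call takes 0.05 s, during which the arm holds its last target. There are 200 camera calls.

TASK

The spring lid of the butter box stands open. Using only the fingertips, gently fold the lid over onto the box, keep it down and push it forward until its front edge is tucked fully home under the steel lip, so that it stays shut when you let go. Do not pinch or lift anything, leave the box where it stands with the butter in it, and do not disturb the things around it.

Things in the scene. Friction and masses are not known exactly. Their poses are not given: they have to be found in the camera images.
- butter_box: loose white enamelled butter box, about 1.5 kg, 150 mm long (its x) by 120 mm (its y), side rims 50 mm high; origin at the centre of its underside, z up, x pointing from the end with the steel lip to the hinge end. Holds a pack of butter wholly below the rims. Slides on the worktop if pushed sideways with about 8 N
- lid (a joint): lid angle: 0 flat on the rims, 1.57 upright, 1.95 open stop (leaning away from the lip). Plain wooden plate 5 mm thick, 108 mm wide, free edge 117 mm from the hinge axis. A spring opens it: let go untucked it rises to about 1.2; about 1.5 N near the bar folds it. The lip is solid to it, from above and below; tucked, the spring lifts it against the lip at about 0.03
- lid_slide (a joint): how far lid and hinge have moved together in the hinge's slots towards the lip (box -x), 0 to 0.016 m. At 0 the flat lid's edge is 6 mm short of the lip, so it folds past it; at 0.016 it is fully home, edge 10 mm under the lip, bar against the lip. Slides with about 2.5 N of friction and stays where left (a hard push on the upright lid slides it too early)
- lid_bar (a point): centre of the straight wooden bar on the lid's outer face (upper face when shut): 6 mm thick, 70 mm long (along the hinge), standing 7 mm proud of the face, 104 mm from the hinge axis; a fingertip on its hinge side can push the lid forward. Axes: x from free edge to hinge, y along the hinge, z out of the outer face, which lies 3 mm below this point
- lid_edge (a point): middle of the lid's free edge, the edge that goes under the lip; axes as lid_bar
- lip_edge (a point): middle of the inner edge of the steel lip, a 4 mm strip along the box's -x end that reaches 12 mm inward over the opening; the point is 61 mm above the underside of the box (lip underside 59, top 63 mm); axes of the box
- hinge_line (a point): point on the box, on the hinge axis at mid-width when lid_slide is 0, 54.5 mm above the underside of the box; axes of the box, the hinge lies along y
- butter: foil pack of butter lying in the box, 102 x 73 x 37 mm, loose; origin at the centre of its underside
- salt: salt shaker with grey cap, 44 mm across, 90 mm high, loose bystander; origin at the centre of its underside
- honey: glass honey jar with yellow cap, 58 mm across, 90 mm high, loose bystander; origin at the centre of its underside
- tuna: flat round tin, 86 mm across, 40 mm high, loose bystander; origin at the centre of its underside
Mind the look-alikes: they are no part of the job. Of the things like the butter, leave any that is red; of the rest the larger one is meant.

How it is judged (in metres and radians):
On the way, in this order (a step that is already met when the one before it is completed fails the run):
1. the lid is folded down onto the box, its edge not yet under the lip (value of joint lid below 0.12 rad and value of joint lid_slide below 0.008 m), for 0.05 s.
2. the lid is down and pushed home under the lip (value of joint lid below 0.08 rad and value of joint lid_slide above 0.012 m), for 0.2 s.
At the end, for the whole second after the job is handed in: The lid lies shut (within 0.08 rad), moved at least 12 of its 16 mm towards the lip with its edge at least 5 mm under the lip, held there by the lip alone and at rest; the box within 30 mm of its place and level with the butter in it; salt shaker, honey jar and tin within 20 mm of their places (all of step 2 and velocity of joint lid below 0.05 rad/s and linear speed of butter_box below 0.01 m/s and x of lid_edge in the frame of lip_edge below -0.005 m and z of lid_edge in the frame of lip_edge below -0.002 m and distance of butter_box from where it was at the start of the episode below 0.03 m and angle between butter_box's own z axis and vertical below 0.05 rad and horizontal distance between butter and butter_box below 0.04 m and height (world z) of butter below 0.02 m and distance of each of salt, honey, tuna from where it was at the start of the episode below 0.02 m); the robot touches nothing.
It fails at once if the box is lifted, tipped or pushed more than 30 mm from its place (height (world z) of butter_box above 0.01 m or angle between butter_box's own z axis and vertical above 0.12 rad or distance of butter_box from where it was at the start of the episode above 0.03 m).
It fails at once if the butter is lifted (height (world z) of butter above 0.03 m).
It fails at once if the lid is squeezed or pressed hard (over 35 N) (contact force between the fingers and lid above 35 N).
It fails at once if a bystander is moved more than 20 mm, lifted or tipped (distance of any of salt, honey, tuna from where it was at the start of the episode above 0.02 m).
It also fails if it takes over 45 s, if anything falls off the work surface, if the arm or the gripper's body presses on something with over 40 N, if the wrist force passes 120 N, or if a joint passes its speed limit or range.

## Working session

There is one attempt and no reset: what is moved stays moved. The work goes in short steps, Python scripts to look and compute and a tool call to move; the robot and the scene stay as the last step left them, time stands still between calls to the robot, and variables do not carry over. Pictures are saved under pics/ and viewed, about 8 in all and at most 12, crops included, and the job is handed in when it is done.

Besides the shell and the picture viewer there is one more tool, called after "Emit:" as name(argument=value, ...), one argument or row to a line, values as JSON. send_rows: Moves the arm, as the interface text tells. Its arguments: {"type":"object","properties":{"increments":{"type":"array"},"gripper":{"type":"number"}},"required":["increments"]}

```bash
mkdir -p pics; ls; cat > h.py <<'E'
import numpy as np, cv2
from plant import r
def pts(name):
    im,d=r.get_image(name); c=r.camera_model(name)
    h,w=d.shape; u,v=np.meshgrid(np.arange(w),np.arange(h))
    K=np.array([[c['fx'],0,c['cx']],[0,c['fy'],c['cy']],[0,0,1.]])
    q=cv2.undistortPoints(np.stack([u,v],-1).reshape(-1,1,2).astype(np.float64),K,np.array([c['k1'],0,0,0,0.])).reshape(h,w,2)
    P=np.stack([q[...,0]*d,-q[...,1]*d,-d],-1)@np.array(c['orientation']).T+np.array(c['position'])
    P[d==0]=np.nan
    return im,d,P
def save(im,f,s=1): cv2.imwrite('pics/'+f,cv2.resize(im[...,::-1],None,fx=s,fy=s,interpolation=cv2.INTER_CUBIC))
E
python3 - <<'E'
from h import *
for n in ['scene','top']:
    im,d,P=pts(n); save(im,n+'0.png'); np.savez('/tmp/'+n+'.npz',im=im,P=P); c=r.camera_model(n);print(n,c['position'],np.round(c['orientation'],3).tolist())
print(r.read_state())
E
```

```text
pics
scene [0.07447165 0.78517961 0.49440155] [[-0.827, 0.259, -0.5], [-0.562, -0.414, 0.716], [-0.022, 0.873, 0.488]]
top [0.37487215 0.18714308 0.92823192] [[0.026, 0.99, -0.137], [-1.0, 0.027, 0.011], [0.015, 0.136, 0.991]]
{'time_s': 0.1, 'joint_positions': array([64.93971071, 24.93154103,  1.4302808 , 90.18210899, -0.66662963,
       64.97457204, -4.30465728]), 'qd': array([-0.01955533, -0.13760772,  0.02054195, -0.08849015,  0.01095916,
       -0.10306418, -0.14265481]), 'effort': array([ 4.70355822e-03, -6.71746659e+01,  1.02900323e+00, -3.16900849e+01,
        1.58093066e-02,  7.19910880e-03, -4.36013892e-06]), 'tcp_pos': array([ 0.20517533, -0.58989185,  0.23062629]), 'eef_rot': array([[-5.43090476e-04,  3.28466344e-01, -9.44515519e-01],
       [ 1.28471752e-03, -9.44514650e-01, -3.28466780e-01],
       [-9.99999027e-01, -1.39182282e-03,  9.09704439e-05]]), 'wrist_force': array([ 0.34151639, -0.23654613, -0.59806764]), 'wrist_torque': array([ 0.02700321, -0.00962252,  0.00607624]), 'grip_width': 0.08513841015104942}
```

View pics/scene0.png

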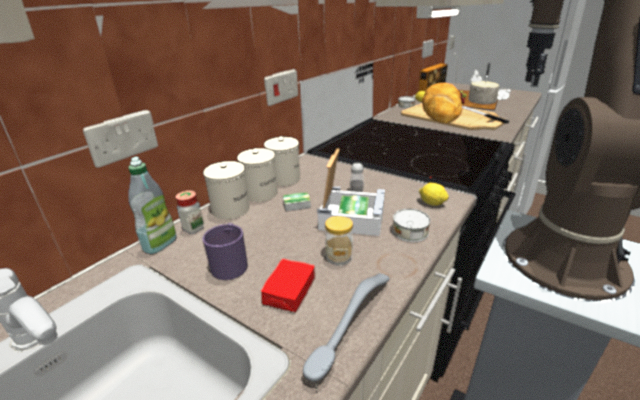

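View pics/top0.png

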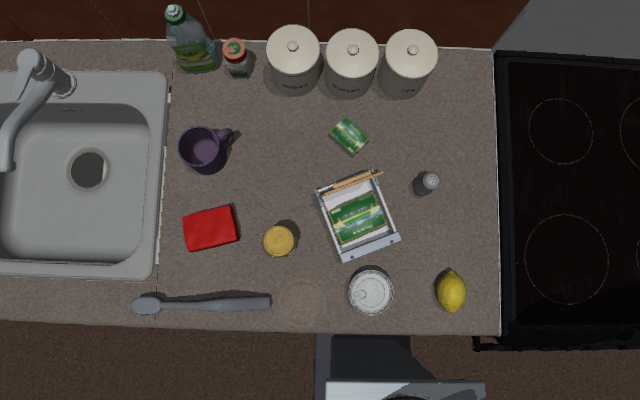

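The top view shows the box around (357,215). The lip is the bottom edge, from (345,260) to (398,237). The hinge and standing lid are at the upper edge, from (320,190) to (380,172). The butter candidates are the large green pack in the box (356,217), a small green pack (349,135) and a red pack (210,228). The one in the box fits, being not red and the larger of the rest. Honey is at (278,240), tuna at (370,292) and salt at (427,183). Next I'll measure the box and confirm with a crop.

```bash
python3 - <<'E'
from h import *
z=np.load('/tmp/top.npz'); im,P=z['im'],z['P']
save(im[150:280,300:450],'crop.png',5)
def show(n,sl,zl,zh):
    Q=P[sl].reshape(-1,3); C=im[sl].reshape(-1,3); m=(Q[:,2]>zl)&(Q[:,2]<zh); Q=Q[m]; 
    print(n,len(Q),Q.mean(0).round(3),Q.min(0).round(3),Q.max(0).round(3)); return Q,C[m]
for n,sl,a,b in [('salt',np.s_[165:200,410:445],.07,.11),('honey',np.s_[220:262,258:300],.075,.11),('tuna',np.s_[265:320,340:400],.03,.06),('lidtop',np.s_[165:200,315:390],.08,.2)]: show(n,sl,a,b)
sl=np.s_[165:268,308:408]
Q,_=show('box lip',sl,.055,.072)
for (zl,zh) in [(.056,.07),(.04,.07)]:
    q=P[sl].reshape(-1,3); q=q[(q[:,2]>zl)&(q[:,2]<zh)]; 
    print(cv2.minAreaRect((q[:,:2]*1000).astype(np.float32)))
    print(np.array(cv2.boxPoints(cv2.minAreaRect((q[:,:2]*1000).astype(np.float32)))).round(1).tolist())
print('z along col 357', [(v,P[v,357].round(3).tolist()) for v in range(168,262,4)])
E
```

```text
salt 269 [ 0.537 -0.028  0.084] [ 0.522 -0.047  0.071] [ 0.555 -0.013  0.092]
honey 766 [0.417 0.253 0.089] [0.389 0.226 0.078] [0.446 0.28  0.094]
tuna 1610 [0.326 0.078 0.037] [0.285 0.035 0.031] [0.368 0.121 0.044]
lidtop 394 [0.516 0.129 0.162] [0.491 0.076 0.087] [0.545 0.18  0.173]
box lip 683 [0.423 0.089 0.062] [0.382 0.024 0.055] [0.565 0.191 0.07 ]
((472.3384094238281, 108.29862976074219), (150.62033081054688, 120.76841735839844), 22.956344604492188)
[[379.3999938964844, 134.5], [426.5, 23.299999237060547], [565.2000122070312, 82.0999984741211], [518.0999755859375, 193.3000030517578]]
((472.4075622558594, 108.25979614257812), (150.636474609375, 120.76372528076172), 22.90216064453125)
[[379.5, 134.60000610351562], [426.5, 23.299999237060547], [565.2999877929688, 81.9000015258789], [518.2999877929688, 193.1999969482422]]
z along col 357 [(168, [0.574, 0.105, 0.002]), (172, [0.567, 0.104, -0.001]), (176, [0.527, 0.118, 0.16]), (180, [0.518, 0.119, 0.17]), (184, [0.54, 0.104, 0.007]), (188, [0.532, 0.104, 0.007]), (192, [0.524, 0.104, 0.006]), (196, [0.516, 0.104, 0.007]), (200, [0.502, 0.107, 0.042]), (204, [0.494, 0.107, 0.044]), (208, [0.486, 0.107, 0.044]), (212, [0.478, 0.107, 0.046]), (216, [0.471, 0.107, 0.041]), (220, [0.463, 0.107, 0.045]), (224, [0.455, 0.107, 0.044]), (228, [0.448, 0.107, 0.045]), (232, [0.44, 0.106, 0.045]), (236, [0.432, 0.106, 0.042]), (240, [0.426, 0.103, 0.011]), (244, [0.419, 0.102, 0.006]), (248, [0.409, 0.107, 0.061]), (252, [0.401, 0.108, 0.064]), (256, [0.394, 0.107, 0.063]), (260, [0.387, 0.101, -0.002])]
```

View pics/crop.png

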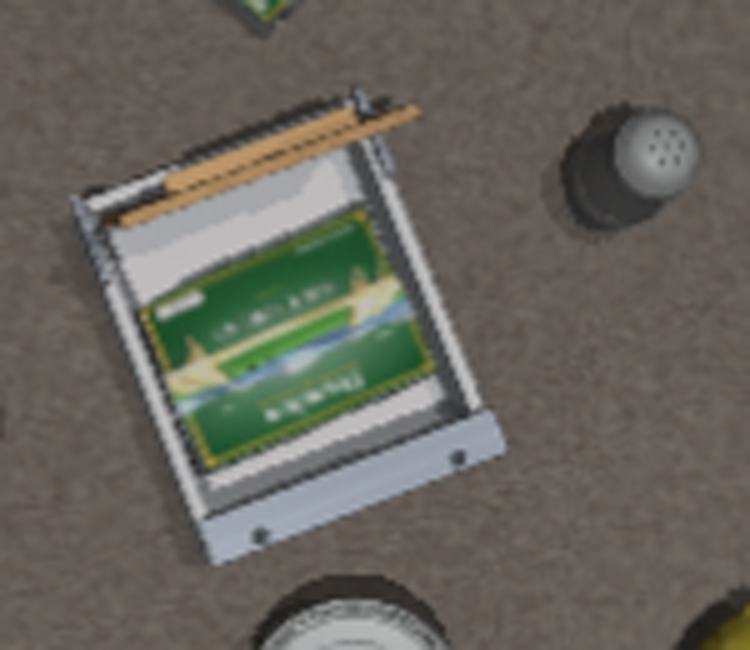

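The crop confirms that the green pack in the box is the one meant. The lip is at the bottom from (205,540) to (505,430), and the lid stands at the top edge with its bar on the far face. Box yaw is about 22.9°. Next: measure the lid angle and plan the approach behind the lid.

```bash
cat >> h.py <<'E'
th=np.radians(22.9); C=np.array([.4725,.1083,0]); X=np.array([np.cos(th),np.sin(th),0]); Y=np.array([-np.sin(th),np.cos(th),0])
B=np.c_[X,Y,[0,0,1]]
Rt=np.c_[[0,0,-1],-Y,-X]   # tool down, jaws along the hinge
def box(p): return (np.asarray(p)-C)@B
from scipy.spatial.transform import Rotation as Ro
def inc(*targets):
    s=r.read_state(); R=s['eef_rot']; rv=np.degrees(Ro.from_matrix(R.T@Rt).as_rotvec())
    print('t',s['time_s'],'box xyz',(box(s['tcp_pos'])*1000).round(1),'F box',(B.T@s['wrist_force']).round(2))
    for t in targets: print(t,(R.T@(C+B@(np.array(t)/1000)-s['tcp_pos'])*100).round(2),rv.round(2))
E
python3 - <<'E'
from h import *
for n in ['scene','top']:
    z=np.load('/tmp/'+n+'.npz'); im,P=z['im'],z['P']; q=box(P)*1000; im=im.astype(int)
    m=(abs(q[...,1])<60)&(q[...,0]>20)&(q[...,0]<110)&(q[...,2]>75)&(q[...,2]<185)
    Q=q[m]; print(n,len(Q))
    for a in range(75,185,10):
        k=Q[(Q[:,2]>=a)&(Q[:,2]<a+10)]
        if len(k): print(a,len(k),np.percentile(k,[5,50,95],axis=0)[:,:2].round(0).tolist())
inc((105,0,250),(105,0,140))
E
```

```text
scene 323
75 24 [[54.0, -41.0], [55.0, 23.0], [59.0, 53.0]]
85 28 [[53.0, -40.0], [54.0, 24.0], [58.0, 55.0]]
95 25 [[51.0, -40.0], [52.0, 25.0], [56.0, 55.0]]
105 29 [[49.0, -36.0], [51.0, 30.0], [55.0, 55.0]]
115 30 [[48.0, -44.0], [49.0, 22.0], [53.0, 55.0]]
125 26 [[46.0, -36.0], [47.0, 28.0], [51.0, 55.0]]
135 33 [[44.0, -44.0], [46.0, 27.0], [50.0, 55.0]]
145 30 [[43.0, -39.0], [44.0, 30.0], [50.0, 55.0]]
155 57 [[41.0, -34.0], [45.0, 14.0], [53.0, 54.0]]
165 41 [[41.0, -42.0], [42.0, 11.0], [45.0, 54.0]]
top 399
75 5 [[58.0, 34.0], [62.0, 39.0], [63.0, 53.0]]
85 4 [[57.0, 30.0], [60.0, 41.0], [60.0, 52.0]]
95 4 [[54.0, -34.0], [58.0, 51.0], [58.0, 53.0]]
105 2 [[56.0, -49.0], [57.0, -9.0], [57.0, 30.0]]
115 3 [[53.0, 46.0], [54.0, 53.0], [56.0, 53.0]]
125 4 [[50.0, -32.0], [53.0, 45.0], [54.0, 53.0]]
135 5 [[49.0, -31.0], [51.0, 46.0], [52.0, 53.0]]
145 3 [[46.0, -50.0], [49.0, -38.0], [50.0, 44.0]]
155 177 [[48.0, -32.0], [52.0, 0.0], [55.0, 33.0]]
165 192 [[42.0, -48.0], [44.0, 1.0], [46.0, 48.0]]
t 0.1 box xyz [-517.9 -539.1  230.6] F box [ 0.22 -0.35 -0.6 ]
(105, 0, 250) [ -1.86 -57.85 -58.66] [-3.72  0.    0.08]
(105, 0, 140) [  9.14 -57.83 -58.66] [-3.72  0.    0.08]
```

Emit:
send_rows(
  increments=[
    [[-1, 0, 0, 0, 0, 0], [-2, 0, 0, 0, 0, 0]],
  ],
  gripper=0,
)

```text
time_s: 0.27
tcp_pos: [0.2049, -0.5893, 0.2505]
eef_rot: [[-0.001, 0.329, -0.944], [0.003, -0.944, -0.329], [-1.0, -0.004, 0.0]]
wrist_force: [0.0, -0.7, -0.1]
grip_width: 0.0639
```

Emit:
send_rows(
  increments=[
    [[0, -2.5, -2.5, 0, 0, 0], [0, -5, -5, -1, 0, 0], [0, -7.5, -7.5, -2, 0, 0], [0, -10, -10, -3, 0, 0], [0, -12.5, -12.5, -3.7, 0, 0]],
  ],
)

```text
time_s: 0.68
tcp_pos: [0.2826, -0.429, 0.2522]
eef_rot: [[-0.001, 0.389, -0.921], [0.002, -0.921, -0.389], [-1.0, -0.002, -0.0]]
wrist_force: [0.4, -0.1, 1.1]
grip_width: 0.0006
```

Emit:
send_rows(
  increments=[
    [[0, -2.5, -2.5, 0, 0, 0], [0, -5, -5, 0, 0, 0], [0, -7.5, -7.5, 0, 0, 0], [0, -10, -10, 0, 0, 0], [0, -12.5, -12.5, 0, 0, 0]],
  ],
)

```text
time_s: 1.1
tcp_pos: [0.3497, -0.2639, 0.2538]
eef_rot: [[0.001, 0.389, -0.921], [0.001, -0.921, -0.389], [-1.0, -0.0, -0.001]]
wrist_force: [-0.3, 0.1, -0.7]
grip_width: 0.0001
```

Emit:
send_rows(
  increments=[
    [[0, -2.5, -2.5, 0, 0, 0], [0, -5, -5, 0, 0, 0], [0, -7.5, -7.5, 0, 0, 0], [0, -10, -10, 0, 0, 0], [0, -12.5, -12.5, 0, 0, 0]],
  ],
)

```text
time_s: 1.52
tcp_pos: [0.417, -0.0985, 0.2553]
eef_rot: [[0.003, 0.389, -0.921], [-0.0, -0.921, -0.389], [-1.0, 0.001, -0.002]]
wrist_force: [2.0, -0.8, 0.5]
grip_width: -0.0002
```

```bash
python3 -c "
from h import *
inc((105,0,250))"
```

```text
t 1.5167 box xyz [-131.6 -168.9  255.3] F box [ 1.56 -1.5   0.51]
(105, 0, 250) [  0.57 -16.89 -23.66] [-0.01 -0.14 -0.07]
```

Emit:
send_rows(
  increments=[
    [[0, -2, -2.7, 0, 0, 0], [0, -4, -5.4, 0, 0, 0], [0, -6, -8.1, 0, 0, 0], [0, -8, -10.8, 0, 0, 0], [0, -10, -14, 0, 0, 0]],
  ],
)

```text
time_s: 1.93
tcp_pos: [0.5076, 0.0491, 0.2569]
eef_rot: [[0.004, 0.388, -0.922], [-0.001, -0.922, -0.388], [-1.0, 0.003, -0.003]]
wrist_force: [0.2, -1.4, 0.3]
grip_width: -0.0002
```

Emit:
send_rows(
  increments=[
    [[0, -2, -2.8, 0, 0, 0], [0, -4, -5.6, 0, 0, 0], [0, -6, -8.4, 0, 0, 0], [0, -7.2, -10.2, 0, 0, 0], [0, -7.2, -10.2, 0, 0, 0]],
  ],
)

```text
time_s: 2.35
tcp_pos: [0.5751, 0.1603, 0.2578]
eef_rot: [[0.006, 0.392, -0.92], [0.002, -0.92, -0.392], [-1.0, 0.0, -0.006]]
wrist_force: [-0.7, 0.8, 0.0]
grip_width: 0.0003
```

```bash
python3 -c "
from h import *
inc((105,0,250),(105,0,140))"
```

```text
t 2.35 box xyz [114.8   8.  257.8] F box [-0.33  0.99  0.04]
(105, 0, 250) [0.78 0.8  0.99] [ 0.21 -0.34 -0.01]
(105, 0, 140) [11.78  0.8   1.05] [ 0.21 -0.34 -0.01]
```

Emit:
send_rows(
  increments=[
    [[3, 0.3, 0.2, 0, 0, 0], [6, 0.6, 0.5, 0, 0, 0], [9, 0.8, 0.8, 0.2, -0.3, 0], [11.8, 0.8, 1, 0.2, -0.3, 0], [11.8, 0.8, 1, 0.2, -0.3, 0]],
  ],
)

```text
time_s: 2.77
tcp_pos: [0.5668, 0.1467, 0.1355]
eef_rot: [[-0.007, 0.388, -0.922], [-0.003, -0.922, -0.388], [-1.0, 0.0, 0.007]]
wrist_force: [-1.0, -0.4, -1.0]
grip_width: 0.0001
```

```bash
python3 -c "
from h import *
im,d,P=pts('scene'); save(im[120:270,250:450],'s1.png',4)
inc((85,0,140),(70,0,140))"
```

```text
t 2.8167 box xyz [103.5  -0.9 138.4] F box [-0.1   0.75  0.19]
(85, 0, 140) [-0.16 -0.09  1.85] [-0.03  0.24 -0.02]
(70, 0, 140) [-0.15 -0.09  3.35] [-0.03  0.24 -0.02]
```

View pics/s1.png

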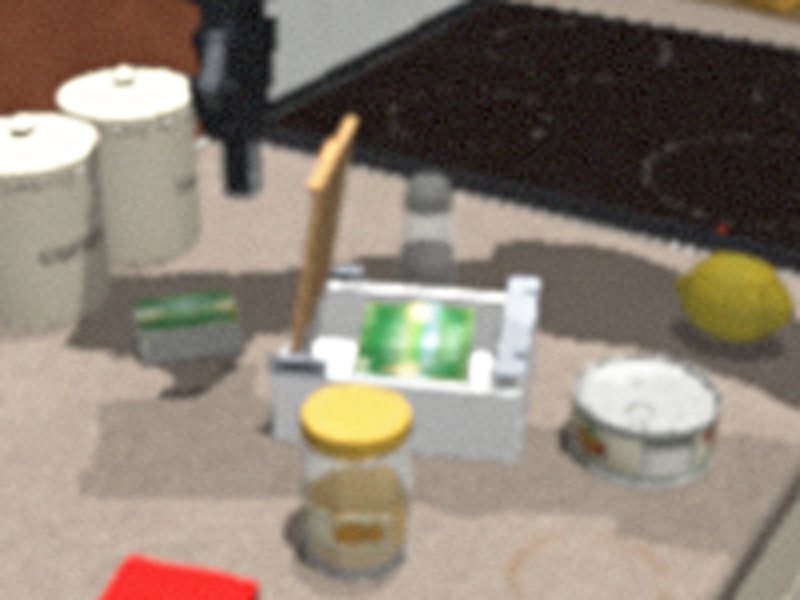

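The fingertip (240,180) is behind and clear of the lid, at mid-width. Now I'll work out the folding arc.

```bash
cat >> h.py <<'E'
def arc(a,s=82): return (round(71-s*np.cos(a)+2.5*np.sin(a),1),0,round(54.5+s*np.sin(a)+2.5*np.cos(a),1))
E
python3 -c "
from h import *
inc(*[arc(a) for a in (1.4,1.3,1.2,1.1,1.0,.9,.8)])"
```

```text
t 2.8167 box xyz [103.5  -0.9 138.4] F box [-0.1   0.75  0.19]
(np.float64(59.5), 0, np.float64(135.7)) [ 0.28 -0.09  4.4 ] [-0.03  0.24 -0.02]
(np.float64(51.5), 0, np.float64(134.2)) [ 0.44 -0.08  5.2 ] [-0.03  0.24 -0.02]
(np.float64(43.6), 0, np.float64(131.8)) [ 0.68 -0.08  5.99] [-0.03  0.24 -0.02]
(np.float64(36.0), 0, np.float64(128.7)) [ 0.99 -0.08  6.75] [-0.03  0.24 -0.02]
(np.float64(28.8), 0, np.float64(124.9)) [ 1.38 -0.08  7.47] [-0.03  0.24 -0.02]
(np.float64(22.0), 0, np.float64(120.3)) [ 1.84 -0.08  8.15] [-0.03  0.24 -0.02]
(np.float64(15.7), 0, np.float64(115.1)) [ 2.36 -0.08  8.77] [-0.03  0.24 -0.02]
```

Emit:
send_rows(
  increments=[
    [[0.1, -0.05, 1.2, 0, 0.2, 0], [0.2, -0.1, 2.4, 0, 0.2, 0], [0.2, -0.1, 3.2, 0, 0.2, 0], [0.3, -0.1, 3.7, 0, 0.2, 0], [0.3, -0.1, 4.2, 0, 0.2, 0]],
  ],
)

```text
time_s: 3.23
tcp_pos: [0.5299, 0.1325, 0.1371]
eef_rot: [[0.002, 0.388, -0.922], [-0.0, -0.922, -0.388], [-1.0, 0.001, -0.002]]
wrist_force: [0.2, -0.5, -1.0]
grip_width: -0.0002
```

```bash
python3 -c "
from h import *
inc(*[arc(a) for a in (1.3,1.2,1.1,1.0,.9,.8)])"
```

```text
t 3.2333 box xyz [ 6.230e+01 -1.000e-01  1.371e+02] F box [-0.06 -0.57 -0.99]
(np.float64(51.5), 0, np.float64(134.2)) [ 0.29 -0.01  1.08] [-0.05 -0.12 -0.05]
(np.float64(43.6), 0, np.float64(131.8)) [ 0.53 -0.01  1.87] [-0.05 -0.12 -0.05]
(np.float64(36.0), 0, np.float64(128.7)) [ 0.84 -0.01  2.63] [-0.05 -0.12 -0.05]
(np.float64(28.8), 0, np.float64(124.9)) [ 1.22 -0.01  3.35] [-0.05 -0.12 -0.05]
(np.float64(22.0), 0, np.float64(120.3)) [ 1.68 -0.01  4.03] [-0.05 -0.12 -0.05]
(np.float64(15.7), 0, np.float64(115.1)) [ 2.19 -0.01  4.66] [-0.05 -0.12 -0.05]
```

Emit:
send_rows(
  increments=[
    [[0.1, 0, 0.4, 0, -0.1, 0], [0.2, 0, 0.8, 0, -0.1, 0], [0.3, 0, 1.2, 0, -0.1, 0], [0.4, 0, 1.6, 0, -0.1, 0], [0.6, 0, 2.0, 0, -0.1, 0]],
  ],
)

```text
time_s: 3.65
tcp_pos: [0.5113, 0.1247, 0.1311]
eef_rot: [[0.001, 0.388, -0.922], [-0.001, -0.922, -0.388], [-1.0, 0.001, -0.001]]
wrist_force: [0.0, 0.6, -0.4]
grip_width: -0.0002
```

```bash
python3 -c "
from h import *
inc(*[arc(a) for a in (1.1,1.0,.9,.8,.7,.6)])"
```

```text
t 3.65 box xyz [ 42.1  -0.  131.1] F box [ 0.25  0.57 -0.4 ]
(np.float64(36.0), 0, np.float64(128.7)) [ 0.24 -0.    0.61] [-0.05 -0.03 -0.05]
(np.float64(28.8), 0, np.float64(124.9)) [ 0.62 -0.    1.33] [-0.05 -0.03 -0.05]
(np.float64(22.0), 0, np.float64(120.3)) [ 1.08 -0.    2.01] [-0.05 -0.03 -0.05]
(np.float64(15.7), 0, np.float64(115.1)) [ 1.6  -0.    2.64] [-0.05 -0.03 -0.05]
(np.float64(9.9), 0, np.float64(109.2)) [ 2.19 -0.    3.22] [-0.05 -0.03 -0.05]
(np.float64(4.7), 0, np.float64(102.9)) [ 2.82 -0.    3.75] [-0.05 -0.03 -0.05]
```

Emit:
send_rows(
  increments=[
    [[0.2, 0, 0.5, 0, 0, 0], [0.4, 0, 1.0, 0, 0, 0], [0.7, 0, 1.5, 0, 0, 0], [1.0, 0, 1.9, 0, 0, 0], [1.3, 0, 2.3, 0, 0, 0]],
  ],
)

```text
time_s: 4.07
tcp_pos: [0.4896, 0.1155, 0.1177]
eef_rot: [[0.001, 0.388, -0.921], [-0.001, -0.921, -0.388], [-1.0, 0.001, -0.0]]
wrist_force: [0.3, 0.6, -0.1]
grip_width: -0.0003
```

```bash
cat >> h.py <<'E'
def lid():
    im,d,P=pts('scene'); q=box(P)*1000
    m=(q[...,1]<58)&(q[...,1]>25)&(q[...,0]>-80)&(q[...,0]<100)&(q[...,2]>52)&(q[...,2]<185); Q=q[m]
    for a in range(-75,75,15):
        k=Q[(Q[:,0]>=a)&(Q[:,0]<a+15)]
        if len(k)>2: print(a+7,len(k),'z',np.percentile(k[:,2],[10,50,90]).round(0))
    return im
E
python3 -c "
from h import *
inc(*[arc(a) for a in (.8,.7,.6,.5,.4,.3)]); save(lid()[120:270,250:450],'s2.png',4)"
```

```text
t 4.0667 box xyz [ 18.6   0.  117.7] F box [ 0.53  0.45 -0.13]
(np.float64(15.7), 0, np.float64(115.1)) [0.26 0.   0.29] [-0.05 -0.02 -0.05]
(np.float64(9.9), 0, np.float64(109.2)) [0.85 0.   0.87] [-0.05 -0.02 -0.05]
(np.float64(4.7), 0, np.float64(102.9)) [1.48 0.   1.39] [-0.05 -0.02 -0.05]
(np.float64(0.2), 0, np.float64(96.0)) [2.17 0.   1.84] [-0.05 -0.02 -0.05]
(np.float64(-3.6), 0, np.float64(88.7)) [2.9  0.   2.22] [-0.05 -0.02 -0.05]
(np.float64(-6.6), 0, np.float64(81.1)) [3.66 0.   2.52] [-0.05 -0.02 -0.05]
-68 44 z [60. 61. 63.]
-53 7 z [61. 62. 62.]
-8 53 z [128. 135. 140.]
7 83 z [112. 127. 180.]
22 83 z [ 94. 108. 179.]
37 37 z [76. 83. 90.]
52 41 z [60. 66. 73.]
67 11 z [53. 56. 58.]
```

View pics/s2.png

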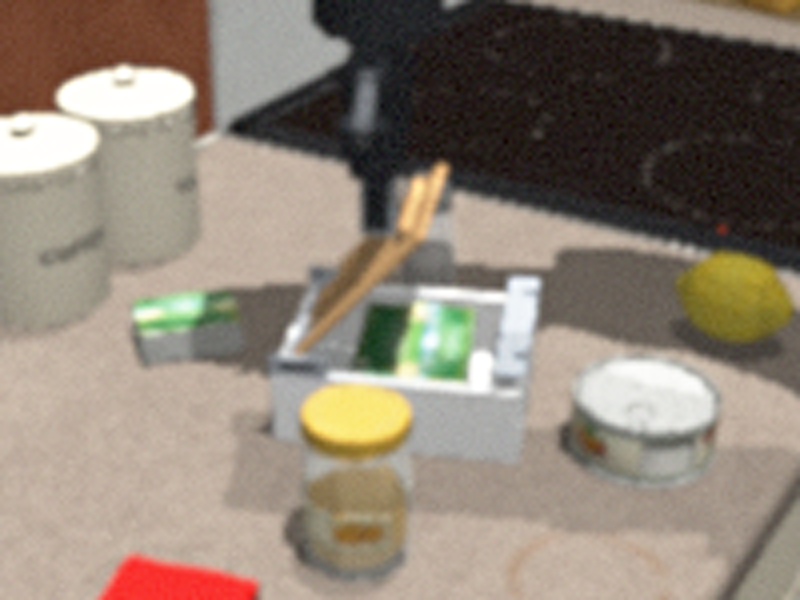

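The lid follows at about 0.9 rad, with the fingertip (375,215) on its outer face on the hinge side of the bar (410,205). I'll continue the arc.

Emit:
send_rows(
  increments=[
    [[0.5, 0, 0.5, 0, 0, 0], [0.9, 0, 0.9, 0, 0, 0], [1.4, 0, 1.3, 0, 0, 0], [1.9, 0, 1.6, 0, 0, 0], [2.3, 0, 1.9, 0, 0, 0]],
  ],
)

```text
time_s: 4.53
tcp_pos: [0.4707, 0.1075, 0.0935]
eef_rot: [[-0.001, 0.388, -0.922], [-0.001, -0.922, -0.388], [-1.0, 0.001, 0.001]]
wrist_force: [1.2, -0.1, 0.7]
grip_width: -0.0001
```

```bash
python3 -c "
from h import *
inc(*[arc(a) for a in (.5,.4,.3,.2,.1,.05,0)])"
```

```text
t 4.5333 box xyz [-2.  -0.  93.5] F box [ 1.06 -0.58  0.65]
(np.float64(0.2), 0, np.float64(96.0)) [-0.25 -0.   -0.22] [-0.05  0.08 -0.05]
(np.float64(-3.6), 0, np.float64(88.7)) [ 0.48 -0.    0.16] [-0.05  0.08 -0.05]
(np.float64(-6.6), 0, np.float64(81.1)) [ 1.24 -0.    0.46] [-0.05  0.08 -0.05]
(np.float64(-8.9), 0, np.float64(73.2)) [ 2.03 -0.    0.69] [-0.05  0.08 -0.05]
(np.float64(-10.3), 0, np.float64(65.2)) [ 2.83 -0.01  0.83] [-0.05  0.08 -0.05]
(np.float64(-10.8), 0, np.float64(61.1)) [ 3.24 -0.01  0.88] [-0.05  0.08 -0.05]
(np.float64(-11.0), 0, np.float64(57.0)) [ 3.65 -0.01  0.9 ] [-0.05  0.08 -0.05]
```

Emit:
send_rows(
  increments=[
    [[0.6, 0, 0.25, 0, 0, 0], [1.2, 0, 0.45, 0, 0, 0], [1.8, 0, 0.6, 0, 0, 0], [2.4, 0, 0.7, 0, 0, 0], [2.7, 0, 0.75, 0, 0, 0]],
  ],
)

```text
time_s: 4.95
tcp_pos: [0.4633, 0.1044, 0.0655]
eef_rot: [[-0.002, 0.388, -0.921], [-0.002, -0.922, -0.388], [-1.0, 0.001, 0.002]]
wrist_force: [-0.1, -0.8, 0.8]
grip_width: 0.0001
```

```bash
python3 -c "
from h import *
inc(*[arc(a) for a in (.1,.05,0)]);save(lid()[120:270,250:450],'s3.png',4)"
```

```text
t 4.95 box xyz [-10.   -0.   65.5] F box [-0.43 -0.65  0.82]
(np.float64(-10.3), 0, np.float64(65.2)) [ 0.03 -0.    0.03] [-0.05  0.14 -0.04]
(np.float64(-10.8), 0, np.float64(61.1)) [ 0.44 -0.    0.08] [-0.05  0.14 -0.04]
(np.float64(-11.0), 0, np.float64(57.0)) [ 0.85 -0.    0.09] [-0.05  0.14 -0.04]
-68 44 z [60. 61. 62.]
-53 35 z [62. 67. 68.]
-38 59 z [64. 66. 70.]
-23 147 z [ 63. 133. 178.]
-8 197 z [ 62. 141. 177.]
7 56 z [ 59.  61. 129.]
22 44 z [57. 59. 60.]
37 44 z [55. 57. 58.]
52 31 z [54. 55. 57.]
67 12 z [55. 55. 56.]
```

View pics/s3.png

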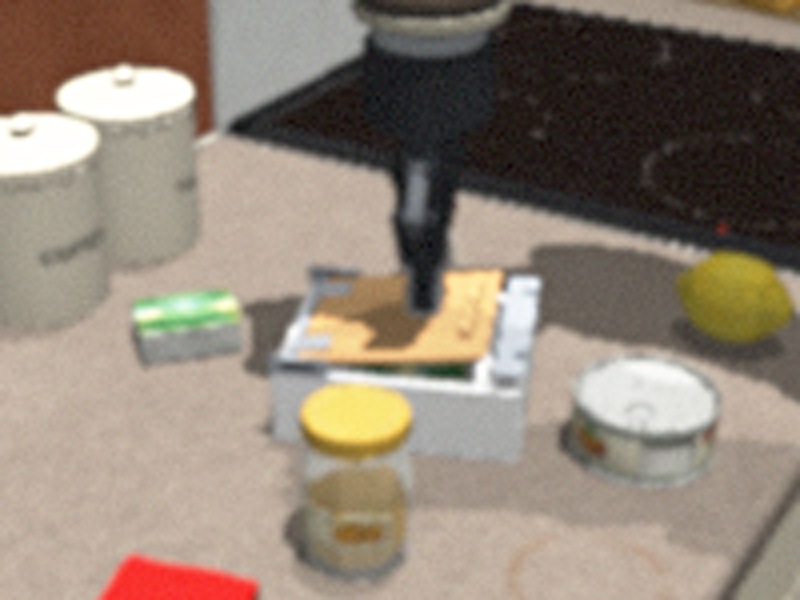

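The lid is about 0.11 rad from flat, with its edge short of the lip (510,310). Next I'll press down gently in small steps.

Emit:
send_rows(
  increments=[
    [[0.2, 0, 0.0, 0, 0, 0], [0.4, 0, 0.0, 0, 0, 0], [0.6, 0, 0.0, 0, 0, 0], [0.7, 0, 0.0, 0, 0, 0], [0.7, 0, 0.0, 0, 0, 0]],
  ],
)

```text
time_s: 5.42
tcp_pos: [0.4632, 0.1044, 0.0583]
eef_rot: [[-0.002, 0.389, -0.921], [-0.002, -0.921, -0.389], [-1.0, 0.001, 0.003]]
wrist_force: [-0.4, -0.6, 0.3]
grip_width: -0.0003
```

```bash
python3 -c "
from h import *
inc(arc(0));lid()"
```

```text
t 5.4167 box xyz [-10.1   0.   58.3] F box [-0.62 -0.42  0.32]
(np.float64(-11.0), 0, np.float64(57.0)) [0.13 0.   0.09] [-0.04  0.16 -0.03]
-68 45 z [60. 61. 62.]
-53 36 z [56. 58. 61.]
-38 57 z [56. 58. 63.]
-23 163 z [ 56. 130. 175.]
-8 209 z [ 56. 150. 176.]
7 52 z [55. 56. 57.]
22 44 z [54. 55. 56.]
37 38 z [53. 55. 56.]
52 34 z [53. 55. 56.]
67 14 z [54. 56. 56.]
```

Emit:
send_rows(
  increments=[
    [[0.1, 0, 0, 0, 0, 0], [0.2, 0, 0, 0, 0, 0], [0.25, 0, 0, 0, 0, 0], [0.25, 0, 0, 0, 0, 0]],
  ],
)

```text
time_s: 5.8
tcp_pos: [0.4633, 0.1044, 0.0558]
eef_rot: [[-0.002, 0.388, -0.921], [-0.001, -0.921, -0.388], [-1.0, 0.001, 0.003]]
wrist_force: [-0.1, 0.1, 0.8]
grip_width: -0.0001
```

```bash
python3 -c "
from h import *
inc(arc(0)); 
for i in range(4): r.get_image('scene'); inc()"
```

```text
t 5.8 box xyz [-10.   -0.   55.8] F box [-0.08  0.11  0.78]
(np.float64(-11.0), 0, np.float64(57.0)) [-0.12 -0.    0.1 ] [-0.04  0.14 -0.03]
t 5.85 box xyz [-10.   -0.   55.9] F box [ 0.28 -0.5   0.63]
t 5.9 box xyz [-10.   -0.   55.9] F box [0.11 0.4  0.73]
t 5.95 box xyz [-10.   -0.   55.9] F box [-0.66 -0.43  1.17]
t 6.0 box xyz [-10.    0.   55.9] F box [0.26 0.98 1.73]
```

Emit:
send_rows(
  increments=[
    [[0.05, 0, 0, 0, 0, 0], [0.1, 0, 0, 0, 0, 0], [0.12, 0, 0, 0, 0, 0], [0.12, 0, 0, 0, 0, 0]],
  ],
)

```text
time_s: 6.33
tcp_pos: [0.4633, 0.1044, 0.0548]
eef_rot: [[-0.002, 0.388, -0.921], [-0.002, -0.921, -0.388], [-1.0, 0.001, 0.002]]
wrist_force: [-2.6, -0.1, 3.9]
grip_width: -0.0003
```

```bash
python3 -c "
from h import *
for i in range(4): r.get_image('scene'); inc()
lid()"
```

```text
t 6.3833 box xyz [-10.   -0.   54.8] F box [-0.7   0.56  4.97]
t 6.4333 box xyz [-10.   -0.   54.8] F box [-2.23  0.09  3.74]
t 6.4833 box xyz [-10.   -0.   54.8] F box [-1.6  -0.57  4.57]
t 6.5333 box xyz [-10.   -0.   54.8] F box [-1.76  0.54  5.28]
-68 46 z [60. 61. 62.]
-53 30 z [52. 53. 60.]
-38 56 z [ 53.  54. 121.]
-23 160 z [ 53. 135. 177.]
-8 210 z [ 54. 149. 176.]
7 56 z [ 53.  54. 181.]
22 45 z [53. 53. 55.]
37 40 z [52. 54. 55.]
52 31 z [53. 54. 55.]
67 14 z [54. 55. 57.]
```

The lid is flat with about 4.5 N of press. Now I'll slide the tip forward to the bar at constant height.

Emit:
send_rows(
  increments=[
    [[0, 0, 0.4, 0, 0, 0], [0, 0, 0.8, 0, 0, 0], [0, 0, 1.2, 0, 0, 0], [0, 0, 1.6, 0, 0, 0], [0, 0, 1.9, 0, 0, 0]],
  ],
)

```text
time_s: 7.0
tcp_pos: [0.4456, 0.097, 0.0549]
eef_rot: [[-0.001, 0.389, -0.921], [-0.001, -0.921, -0.389], [-1.0, 0.001, 0.002]]
wrist_force: [2.5, 0.9, 3.1]
grip_width: 0.0001
```

```bash
python3 -c "
from h import *
for i in range(3): r.get_image('scene'); inc()
lid()"
```

```text
t 7.05 box xyz [-29.8   0.   54.9] F box [1.15 1.29 3.39]
t 7.1 box xyz [-29.8  -0.   54.8] F box [-0.78 -0.2   3.91]
t 7.15 box xyz [-29.7   0.   54.8] F box [1.06 0.31 3.6 ]
-68 45 z [60. 62. 62.]
-53 52 z [ 53.  54. 182.]
-38 207 z [ 54. 143. 176.]
-23 175 z [ 53. 146. 177.]
-8 49 z [53. 53. 80.]
7 41 z [53. 53. 54.]
22 43 z [52. 54. 54.]
37 37 z [53. 54. 55.]
52 35 z [53. 55. 56.]
67 6 z [54. 55. 56.]
```

Emit:
send_rows(
  increments=[
    [[0, 0, 0.3, 0, 0, 0], [0, 0, 0.6, 0, 0, 0], [0, 0, 0.9, 0, 0, 0], [0, 0, 1.1, 0, 0, 0], [0, 0, 1.1, 0, 0, 0]],
  ],
)

```text
time_s: 7.62
tcp_pos: [0.4353, 0.0927, 0.0549]
eef_rot: [[-0.002, 0.389, -0.921], [-0.001, -0.921, -0.389], [-1.0, 0.001, 0.002]]
wrist_force: [4.0, 2.1, 0.5]
grip_width: 0.0001
```

```bash
python3 -c "
from h import *
for i in range(3): r.get_image('scene'); inc()
save(lid()[150:250,310:400],'s4.png',7)"
```

```text
t 7.6667 box xyz [-40.3   0.1  54.9] F box [ 4.75 -0.54  2.38]
t 7.7167 box xyz [-40.3   0.   54.9] F box [5.2  0.95 2.34]
t 7.7667 box xyz [-40.4   0.1  54.9] F box [4.99 0.92 2.92]
-68 48 z [60. 62. 63.]
-53 156 z [ 54. 124. 175.]
-38 232 z [ 53. 148. 177.]
-23 57 z [ 52.  54. 182.]
-8 45 z [53. 54. 55.]
7 39 z [53. 53. 54.]
22 47 z [53. 54. 55.]
37 38 z [53. 54. 55.]
52 19 z [53. 55. 56.]
```

View pics/s4.png

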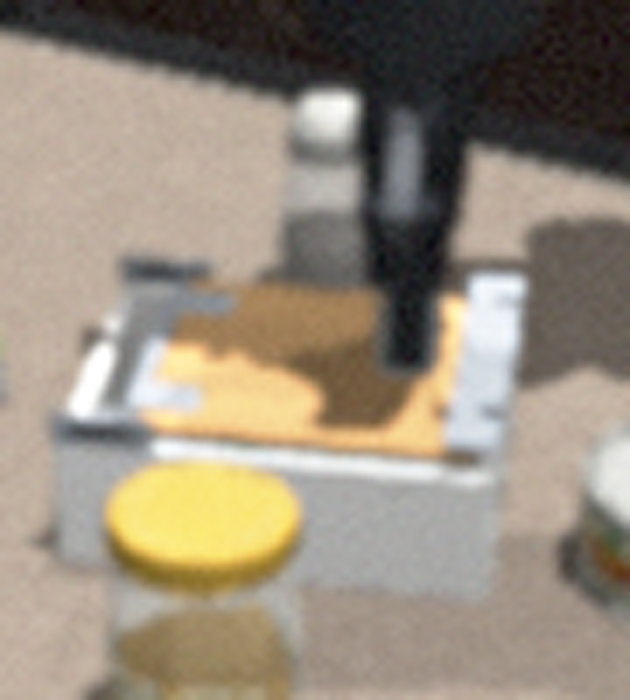

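The fingertip (405,350) is pushing the bar with about 5 N, and the lid edge (460,400) is at or under the lip. A few millimetres remain.

Emit:
send_rows(
  increments=[
    [[0, 0, 0.15, 0, 0, 0], [0, 0, 0.3, 0, 0, 0], [0, 0, 0.4, 0, 0, 0], [0, 0, 0.4, 0, 0, 0]],
  ],
)

```text
time_s: 8.15
tcp_pos: [0.4337, 0.0921, 0.0552]
eef_rot: [[0.001, 0.389, -0.921], [0.0, -0.921, -0.389], [-1.0, 0.0, -0.001]]
wrist_force: [10.2, 3.3, -4.1]
grip_width: -0.0
```

```bash
python3 -c "
from h import *
for i in range(3): r.get_image('scene'); inc()
im,d,P=pts('top');q=box(P)*1000
# hinge-end tail of lid / box outline
m=(q[...,2]>45)&(q[...,2]<72)&(abs(q[...,1])<75)&(abs(q[...,0])<95); print(np.percentile(q[m],[0.5,99.5],axis=0).round(1))
save(im[150:280,300:450],'t2.png',5)"
```

```text
t 8.2 box xyz [-42.    0.1  55.3] F box [ 9.72 -0.05 -3.61]
t 8.25 box xyz [-42.    0.1  55.2] F box [ 9.56 -0.27 -3.66]
t 8.3 box xyz [-42.    0.1  55.2] F box [ 9.8  -0.71 -3.93]
[[-76.1 -59.   45.4]
 [ 72.5  60.1  65.2]]
```

View pics/t2.png

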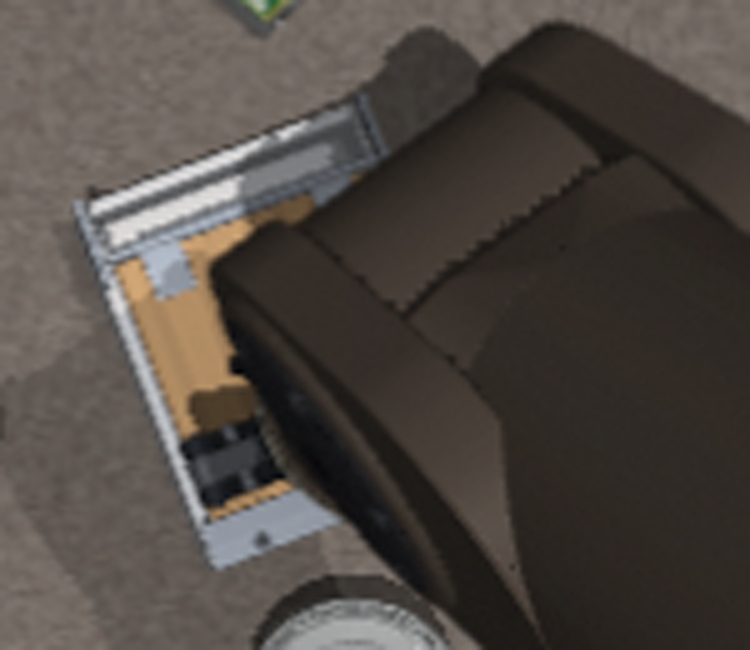

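```bash
python3 -c "
from h import *
im,d,P=pts('scene');q=box(P)*1000; np.savez('/tmp/s5.npz',im=im,q=q)
inc()
import sys
for y0,y1 in [(20,34),(36,56)]:
  m=(q[...,1]>y0)&(q[...,1]<y1)&(q[...,2]<75)&(q[...,2]>45)&(q[...,0]<-35)&(q[...,0]>-80)
  Q=q[m]; o=np.argsort(Q[:,0]); print(y0,Q[o][:,[0,2]].round(0).astype(int).tolist())
im,d,P=pts('top');q=box(P)*1000
m=(q[...,1]>35)&(q[...,1]<54)&(q[...,2]<75)&(q[...,2]>20)&(q[...,0]<80)&(q[...,0]>25)
Q=q[m];C=im[m].astype(int); 
for a in range(26,80,3):
  k=(Q[:,0]>=a)&(Q[:,0]<a+3); print(a,k.sum(),np.median(Q[k],0).round(0),np.median(C[k],0))
save(np.load('/tmp/s5.npz')['im'][170:235,320:400],'s5.png',9)
"
```

```text
t 8.4 box xyz [-42.    0.1  55.2] F box [10.54 -1.53 -3.49]
20 [[-78, 61], [-76, 62], [-76, 61], [-75, 62], [-73, 61], [-73, 62], [-71, 61], [-71, 61], [-69, 61], [-69, 61], [-68, 62], [-68, 62], [-67, 60], [-66, 61], [-66, 61], [-64, 61], [-64, 59], [-64, 62], [-62, 61], [-61, 62], [-61, 61], [-59, 61], [-59, 59], [-59, 62], [-57, 60], [-57, 61], [-56, 60], [-55, 60], [-54, 60], [-53, 53], [-52, 53], [-52, 54], [-50, 54], [-50, 55], [-48, 52], [-48, 54], [-47, 53], [-47, 55], [-46, 54], [-45, 53], [-45, 54], [-43, 53], [-43, 54], [-42, 53], [-42, 55], [-40, 53], [-40, 53], [-40, 54], [-38, 55], [-38, 53], [-37, 54], [-36, 53], [-36, 53], [-35, 54]]
36 [[-77, 47], [-77, 51], [-77, 56], [-77, 59], [-77, 59], [-77, 60], [-76, 60], [-75, 61], [-75, 62], [-75, 62], [-74, 62], [-74, 62], [-73, 61], [-73, 62], [-72, 61], [-72, 63], [-72, 62], [-71, 61], [-70, 60], [-70, 61], [-70, 61], [-69, 62], [-69, 47], [-69, 50], [-69, 52], [-68, 61], [-68, 62], [-67, 61], [-67, 61], [-66, 53], [-66, 62], [-65, 61], [-65, 61], [-65, 60], [-64, 48], [-63, 61], [-63, 62], [-63, 60], [-62, 61], [-62, 52]
[... 706 characters left out ...]
26 15 [28. 44. 56.] [165. 140. 100.]
29 16 [30. 44. 56.] [164.  150.5 122. ]
32 16 [34. 45. 56.] [182.  163.  132.5]
35 16 [37. 45. 56.] [188.  164.  120.5]
38 14 [40. 45. 55.] [181.  163.5 117.5]
41 15 [42. 42. 56.] [178. 162. 130.]
44 13 [45. 43. 56.] [155. 156. 156.]
47 16 [48. 45. 56.] [153.5 159.  167.5]
50 5 [51. 41. 55.] [124. 129. 136.]
53 0 [nan nan nan] [nan nan nan]
56 0 [nan nan nan] [nan nan nan]
59 0 [nan nan nan] [nan nan nan]
62 1 [65. 54. 47.] [ 96.  98. 102.]
65 17 [68. 45. 35.] [109. 110. 113.]
68 14 [69. 46. 46.] [214. 212. 213.]
71 13 [72. 43. 46.] [176. 178. 181.]
74 0 [nan nan nan] [nan nan nan]
77 0 [nan nan nan] [nan nan nan]
  return _methods._mean(a, axis=axis, dtype=dtype,
  ret = um.true_divide(
```

View pics/s5.png

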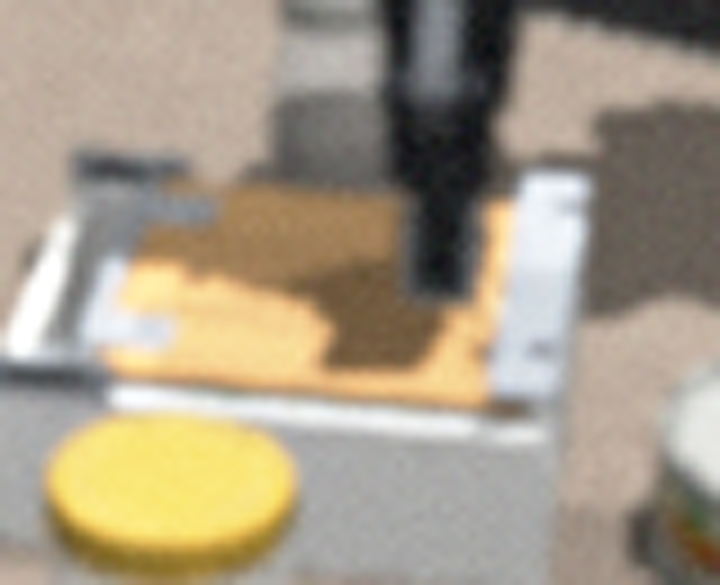

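Home: next to the bar (y 20–34) the surface stays at z≈60 mm without a gap from the lip back to x≈-54. Beside the bar the lip ends at x≈-60, so the 6 mm bar touches the lip. The push also met a firm stop at about 10 N. Now I'll release: a slight back-off, then lift.

Emit:
send_rows(
  increments=[
    [[0, 0, 0, 0, 0, 0], [-0.2, 0, -0.1, 0, 0, 0], [-0.6, 0, -0.2, 0, 0, 0], [-1.5, 0, -0.3, 0, 0, 0], [-3, 0, -0.3, 0, 0, 0]],
  ],
)

```text
time_s: 8.87
tcp_pos: [0.4346, 0.0926, 0.0848]
eef_rot: [[-0.003, 0.389, -0.921], [-0.001, -0.921, -0.389], [-1.0, -0.0, 0.003]]
wrist_force: [0.4, -0.7, -0.1]
grip_width: 0.0002
```

Emit:
send_rows(
  increments=[
    [[-3, 0, 0, 0, 0, 0], [-6, 0, 0, 0, 0, 0], [-9, 0, 0, 0, 0, 0], [-12, 0, 0, 0, 0, 0], [-12, 0, 0, 0, 0, 0]],
  ],
)

```text
time_s: 9.28
tcp_pos: [0.4366, 0.0936, 0.2103]
eef_rot: [[0.003, 0.389, -0.921], [0.0, -0.921, -0.389], [-1.0, 0.001, -0.003]]
wrist_force: [1.3, 0.0, -1.0]
grip_width: -0.0001
```

```bash
python3 -c "
from h import *
im,d,P=pts('scene');q=box(P)*1000
inc()
for y0,y1 in [(-30,30),(38,52)]:
  m=(q[...,1]>y0)&(q[...,1]<y1)&(q[...,2]<80)&(q[...,2]>45); Q=q[m]
  print(y0,[(a,np.median(Q[(Q[:,0]>=a)&(Q[:,0]<a+4),2]).round(1)) for a in range(-78,60,4) if ((Q[:,0]>=a)&(Q[:,0]<a+4)).sum()>2])
save(im[120:270,250:450],'s6.png',4)
z=np.load('/tmp/scene.npz')['im'].astype(int)
for n,sl in dict(salt=np.s_[160:192,345:370],honey=np.s_[215:265,322:357],tuna=np.s_[208:243,390:432],boxfront=np.s_[205:236,320:382]).items(): print(n,abs(im[sl].astype(int)-z[sl]).mean().round(1))
"
```

```text
t 9.3333 box xyz [-3.970e+01  1.000e-01  2.078e+02] F box [-0.43 -0.61 -0.03]
-30 [(-78, np.float64(60.2)), (-74, np.float64(61.4)), (-70, np.float64(61.0)), (-66, np.float64(61.2)), (-62, np.float64(61.8)), (-58, np.float64(64.0)), (-54, np.float64(56.9)), (-50, np.float64(56.6)), (-46, np.float64(56.8)), (-42, np.float64(56.7)), (-38, np.float64(56.2)), (-34, np.float64(55.9)), (-30, np.float64(55.8)), (-26, np.float64(55.9)), (-22, np.float64(55.8)), (-18, np.float64(55.6)), (-14, np.float64(55.8)), (-10, np.float64(55.4)), (-6, np.float64(55.4)), (-2, np.float64(55.1)), (2, np.float64(55.2)), (6, np.float64(55.0)), (10, np.float64(54.8)), (14, np.float64(54.8)), (18, np.float64(54.8)), (22, np.float64(54.4)), (26, np.float64(54.0)), (30, np.float64(54.1)), (34, np.float64(53.8)), (38, np.float64(53.3)), (42, np.float64(54.4)), (46, np.float64(55.7))]
38 [(-78, np.float64(60.8)), (-74, np.float64(62.3)), (-70, np.float64(61.6)), (-66, np.float64(60.8)), (-62, np.float64(58.7)), (-58, np.float64(57.2)), (-54, np.float64(56.9)), (-50, np.float64(56.8)), (-46, np.float64(57.1)), (-42, np.float64(56.4)), (-38, np.float64(56.4)), (-34, np.float64(56.7)), (-30, np.float64(56.0)), (-26, np.float64(55.4)), (-22, np.float64(56.1)), (-18, np.float64(56.3)), (-14, np.float64(55.4)), (-10, np.float64(55.4)), (-6, np.float64(56.1)), (-2, np.float64(55.2)), (2, np.float64(54.9)), (6, np.float64(54.7)), (10, np.float64(54.6)), (14, np.float64(54.6)), (18, np.float64(54.4)), (22, np.float64(54.7)), (26, np.float64(53.9)), (30, np.float64(54.5)), (34, np.float64(54.7)), (38, np.float64(54.2)), (42, np.float64(54.0)), (46, np.float64(55.0))]
salt 9.3
honey 4.5
tuna 7.5
boxfront 17.7
```

View pics/s6.png

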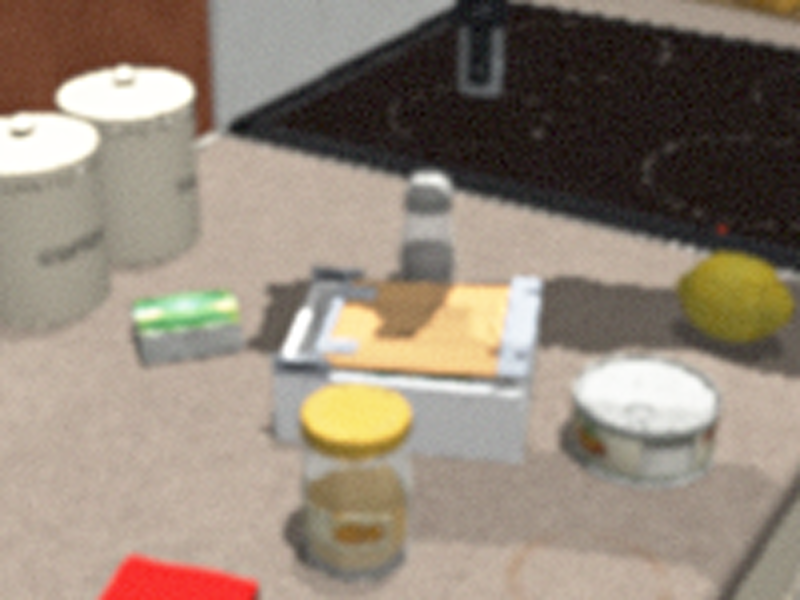

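The fingers are clear and the lid stays shut. Its slope is about 0.03 rad, held by the lip with the bar against it at (500,315). The box, salt, honey and tin stand where they were, so I'm handing in.

```bash
python3 -c "
from plant import r
print(r.hand_in())"
```

```text
the job is handed in; nothing more can be done
None
```

The butter box lid is shut and stays shut on its own, with its front edge tucked under the steel lip. I handed the job in at about 9.3 s; the hand-in gives no verdict.

- **How:** with the fingers closed, I folded the lid from behind along an arc and pressed it flat with about 4–5 N. I then pushed the bar forward until it met a firm stop at about 10 N, backed off slightly and lifted clear.
- **Lid:** after letting go it lay at about 0.03 rad, which matches the lip holding it against the spring. Before I let go, depth readings showed the bar up against the lip, meaning it was fully home; the picture afterwards looked the same.
- **Surroundings:** the salt shaker, honey jar, tin and box looked unmoved in the last picture. The stop force of about 10 N was above the roughly 8 N at which the box slides. An overhead check during the push put the lip end within about 1–2 mm of where it started.
- **Not directly checked:** I could not see the butter under the shut lid.
- **Disagreement:** my depth heights read about 2–3 mm lower than the stated dimensions, so I relied on relative measurements for the lid position.

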